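# Close a split gear housing, seat its nested covers and lift off the outer cover

## Task

Swing the hinged half of the split housing shut until its edges meet the fixed half all along. Then carry the nested pair of covers by the inner cover's stem, lower it gently (do not drop it) fully home in the housing's mouth and let go; after that grip the outer cover by its collar and lift it alone straight up off the stem, leaving the inner cover seated and undisturbed. Finish while still holding the outer cover level above the housing, its underside a good 2 cm or more clear of the stem's tip; do not part the two covers anywhere else, and leave the other parts on the bench where they are.

Things in the scene. Friction and masses are not known exactly. Their poses are not given: they have to be found in the camera images.
- housing: Split gear housing, plain aluminium, fixed on a dark steel base plate (160 x 150 x 12 mm). Origin on the bench under its middle, z up. Shut, it is an upright tube, inner radius 46, outer 55 mm, from 12 to 72 mm above the bench, split along its own x axis: the +y half is fixed, the -y half is hinged at the +x end. Each half has a flat clamping ear at the -x end; shut ears lie face to face
- shell (a joint): angle of the hinged half about its upright hinge (rad): 0 = shut, edges meeting, at a firm stop; grows as it swings open, counter-clockwise seen from above; limit 1.4, starts 0.7 to 1.2. The hinge is stiff (0.12 N m), so it stays where left; 1 to 2 N on the ear turns it
- shell_ear (a point): middle of the outer face of the hinged half's ear, 42 mm above the bench; moves with the ear. In the hinged half's axes (the housing's when shut) it lies 131.5 mm from the hinge axis along -x and 10 mm along -y. Own axes: x along the ear towards the hinge, -y out of the face (push along +y to shut). Ear 36 mm long, 10 mm thick, 16 to 68 mm above the bench
- shell_hinge (a point): point on the hinge axis, 42 mm above the bench, 62.5 mm along the housing's +x from its middle; does not move. Axes as the housing's
- mouth (a point): centre of the shut housing's mouth at the height of the rim, 72 mm above the bench; does not move. Axes as the housing's, z up. A small bevel gear below 38 mm inside does not reach the covers
- stem (a point): middle of the bare upper part of the inner cover's upright stem (14 mm round), on its axis, z up: 15 mm below the stem's tip, 75 mm above the underside of the plug, 60 mm above the underside of the flange. Seated, the flange lies on the housing's rim, so this point is 60 mm above mouth
- inner_lid: inner cover, plain steel, about 0.4 kg: a plug (radius 42 mm, 15 mm deep, chamfered foot) under a round flange (radius 52 mm, 6 mm thick) with the stem in its centre. Origin at the centre of the plug's underside, z up. The nested pair stands on the bench on this plug. In the mouth the plug has 4 mm of play all round
- collar (a point): middle of the outer cover's collar, on its axis, z up: an upright tube of outer diameter 36, bore 20, height 34 mm. The point is 17 mm below the collar's top, 17 mm above the cap's top face, 26 mm above the skirt's lower edge. Nested, it is 32 mm below stem and the stem stands 30 mm out of the collar
- outer_lid: outer cover, plain aluminium, about 0.14 kg: a round cap (radius 58 mm, 5 mm thick) with a short skirt and the collar. Origin on its axis at the skirt's lower edge, z up. Nested, it rests loosely on the inner cover's flange, stem up through the collar with 3 mm of play. Lifting the stem carries both; lifting the collar carries the outer cover alone
- gear_a: bevel gear, 64 mm across, 30 mm tall: a bystander, loose; origin at the centre of its underside
- clamp_a: half pipe clamp of bent strip, 110 x 36 mm, 22 mm tall: a bystander, loose; origin at the centre of its underside
- gear_b: bevel gear, 52 mm across, 26 mm tall: a bystander, loose; origin at the centre of its underside
- gear_c: bevel gear, 40 mm across, 20 mm tall: a bystander, loose; origin at the centre of its underside
- flat_bars: two flat steel bars, one on the other, 130 x 37 mm, 11 mm tall: a bystander, loose; origin at the centre of its underside
- clamp_b: a second half pipe clamp, 110 x 36 mm, 22 mm tall: a bystander, loose; origin at the centre of its underside

How it is judged (in metres and radians):
On the way, in this order (a step that is already met when the one before it is completed fails the run):
1. the hinged half is shut, edges meeting (value of joint shell below 0.025 rad), for 0.2 s.
2. the covers are lifted together, still nested (height (world z) of stem above 0.105 m and distance between stem and collar below 0.036 m and contact force between the fingers and inner_lid above 1 N), for 0.2 s.
3. the nested pair is seated in the shut housing and let go (value of joint shell below 0.025 rad and horizontal distance between stem and mouth below 0.008 m and z of stem in the frame of mouth between 0.055 and 0.063 m and angle between stem's own z axis and vertical below 0.06 rad and distance between stem and collar below 0.036 m and contact force between the fingers and inner_lid below 0.1 N and contact force between the fingers and outer_lid below 0.1 N), for 0.2 s.
At the end, for the whole second after the job is handed in: Housing shut (0.025 rad); inner cover seated: centred to 8 mm, stem point 55-63 mm above the rim, upright to 0.06 rad, not gripped; outer cover held still, level to 0.2 rad, within 50 mm of the housing axis, skirt 10 mm or more above the stem tip, off the inner cover (value of joint shell below 0.025 rad and horizontal distance between stem and mouth below 0.008 m and z of stem in the frame of mouth between 0.055 and 0.063 m and angle between stem's own z axis and vertical below 0.06 rad and contact force between the fingers and inner_lid below 0.1 N and contact force between the fingers and outer_lid above 1 N and z of collar in the frame of mouth above 0.111 m and horizontal distance between collar and mouth below 0.05 m and angle between collar's own z axis and vertical below 0.2 rad and linear speed of outer_lid below 0.03 m/s and contact force between outer_lid and inner_lid below 0.05 N); the arm keeps its last pose, push and grip.
It fails at once if the covers are parted while the inner cover is not seated in the housing, or the inner cover is unseated while they are apart (distance between stem and collar above 0.055 m and (z of stem in the frame of mouth above 0.066 m or horizontal distance between stem and mouth above 0.01 m)).
It fails at once if the inner cover is dropped into the housing (over 0.4 m/s within 20 mm of its seat) (horizontal distance between stem and mouth below 0.03 m and z of stem in the frame of mouth below 0.08 m and linear speed of inner_lid above 0.4 m/s).
It fails at once if a bystander is moved by more than 20 mm (distance of any of gear_a, clamp_a, gear_b, gear_c, flat_bars, clamp_b from where it was at the start of the episode above 0.02 m).
It also fails if it takes over 72 s, if anything falls off the work surface, if the arm or the gripper's body presses on something with over 40 N, if the wrist force passes 120 N, or if a joint passes its speed limit or range.

## Robot

A 6-joint arm with a two-finger parallel gripper is mounted at the origin on the work surface. World frame = base frame: x ahead of the robot, y to its left, z up, the work surface at z = 0. Lengths are in mm, angles in rad, forces in N, time in s.
With the tool pointing down it reaches from about 375 to 925 mm from the base axis. Payload 5.7 kg.
Tool frame: the origin (TCP) lies midway between the tips of the shut fingers; the grasp point (between the pads) lies 19 mm behind it; z points along the fingers, y is the direction in which the jaws open and shut (so a half turn about z gives the same grasp; the last joint's range is limited). The gripper opens to 88 mm and grips with 3 to 60 N. Pads are 20 mm wide; open, the fingers measure 115 mm over their backs; the gripper's body (75 mm by 178 mm) begins 61 mm behind the grasp point.
Start: joints at [-1.231, 0.359, 1.51, -0, 1.272, -0.115], TCP at [263.55, -538.984, 222.623] pointing down, gripper open.
Joint ranges: [-2.97, 2.97], [-1.01, 2.36], [0.21, 2.38], [-0.96, 4.11], [0.2, 2.71], [-2.98, 2.98]. Speed limits (rad/s): [2.39, 2.39, 3.14, 3.14, 3.14, 3.14].

## Interface

Orientations are given as a unit quaternion [x, y, z, w].
In Python, from workcell import r gives the robot as it stands. The module is installed in compiled form; this text tells all that it offers.
- The arm moves only by the tool apply_moves, never from a script. Its argument "rows" is a list of rows, each an object with "offset": the shift along the world's x, y, z in mm, a list of three; "spin": the turn about the world's z in rad; "jaw": the opening, from 0 (shut) to 1 (fully open). In form: [{"offset": [dx, dy, dz], "spin": spin, "jaw": jaw}, ...]. A call has 1 to 20 rows; each row is the pose to reach, as a shift and turn from the pose measured when the call began; what a row does not reach only later rows make up. A row lasts 1/10 s, in which the tool goes at most 50 mm and 8.59 degrees, less where a joint would pass 70% of its speed; a pose out of reach is approached as far as the arm can. A call with a gripper value outside its range is refused whole. The fingers move at their own pace and stop on an object; the grip force is fixed at half the most. Time passes only in rows, so rows that repeat a pose let the fingers close. It gives the time, the measured TCP pose, the force and the opening at its end, in the units of the state.
- r.observe(): the state, without advancing time (a new reading comes with each control period).
- r.snapshot(name): name is "scene" or "top" or "wrist"; returns the picture (384x512x3 uint8, blue, green, red); there is no depth.
- r.camera_model(name): a dict with "mtx" (3x3 intrinsics, pixels), "k1" (the pictures are not rectified: a ray, as slopes to the right and down, at radius r is drawn at 1 + k1 r^2 times it, then the intrinsics apply), "cam_to_world" (4x4, takes a point from camera to world coordinates). Camera axes: x right, y down, z forward; pixel columns grow to the right and rows downward; lengths in mm; the calibration is good to about 2 mm. A picture is of the moment at which its call begins: read the wrist's pose just before it. camera_model takes no time and is no camera call; for the wrist camera it gives the pose at the moment of the call.
- r.sign_off(): hands the job in, once; it reports no verdict.
The state is a dict: "time": time; "joint_positions": joint angles; "qd": joint speeds; "joint_efforts": joint torques, N m; "tcp_pos": TCP position; "orientation": TCP orientation; "ft_force": force on the tool from outside, world axes, zero at the start; "wrist_torque": the same for the moment, N m; "grip_width": opening from 0.0 (shut) to 1.0 (fully open).
Only numpy, scipy, OpenCV 4.12 (cv2) and the standard library are available. Lean on these libraries where they do the work, as an engineer would, in place of code of your own. Each camera call takes 0.05 s, during which the arm holds its last target. There are 200 camera calls.

## Working session

There is one attempt and no reset: what is moved stays moved. The work goes in short steps, Python scripts to look and compute and a tool call to move; the robot and the scene stay as the last step left them, time stands still between calls to the robot, and variables do not carry over. Pictures are saved under pics/ and viewed, about 8 in all and at most 12, crops included, and the job is handed in when it is done.

Besides the shell and the picture viewer there is one more tool, called after "Call:" as name(argument=value, ...), one argument or row to a line, values as JSON. apply_moves: Moves the arm, as the interface text tells. Its arguments: {"type":"object","properties":{"rows":{"type":"array","items":{"type":"object","properties":{"offset":{"type":"array","items":{"type":"number"}},"spin":{"type":"number"},"jaw":{"type":"number"}}}}},"required":["rows"]}

```bash
mkdir -p pics; cat > h.py <<'E'
import numpy as np, cv2
from workcell import r
def ray(c,u,v):
    K=np.array(c["mtx"],float);M=np.array(c["cam_to_world"],float);k=c["k1"]
    d=np.array([(u-K[0,2])/K[0,0],(v-K[1,2])/K[1,1]]);s=d.copy()
    for _ in range(30): s=d/(1+k*(s@s))
    return M[:3,3],M[:3,:3]@np.array([s[0],s[1],1])
def onz(c,u,v,z):
    o,d=ray(c,u,v);return o+d*(z-o[2])/d[2]
def proj(c,P):
    K=np.array(c["mtx"],float);M=np.array(c["cam_to_world"],float)
    p=M[:3,:3].T@(np.array(P,float)-M[:3,3]);s=p[:2]/p[2];s=s*(1+c["k1"]*(s@s))
    return K[0,0]*s[0]+K[0,2],K[1,1]*s[1]+K[1,2]
E
python3 - <<'E'
from h import *
for n in ("top","scene"):
    im=r.snapshot(n); cv2.imwrite(f"pics/{n}0.png",im); cv2.imwrite(f"pics/{n}0b.png",cv2.resize(im,(800,600),interpolation=cv2.INTER_CUBIC))
    c=r.camera_model(n); print(n,np.round(c["mtx"],1).tolist(),c["k1"],np.round(c["cam_to_world"],3).tolist())
print(r.observe())
E
```

```text
top [[478.1, 0.0, 259.2], [0.0, 478.1, 187.8], [0.0, 0.0, 1.0]] 0.008531860670250113 [[-0.002, -0.997, 0.077, 535.73], [-1.0, 0.002, -0.002, 8.906], [0.002, -0.077, -0.997, 1142.168], [0.0, 0.0, 0.0, 1.0]]
scene [[469.3, 0.0, 261.5], [0.0, 469.3, 190.7], [0.0, 0.0, 1.0]] -0.04054368489828464 [[0.214, 0.76, -0.614, 1251.606], [0.977, -0.155, 0.149, -160.407], [0.018, -0.631, -0.775, 883.374], [0.0, 0.0, 0.0, 1.0]]
{'time': 0.1, 'joint_positions': array([-1.23111232e+00,  3.59401680e-01,  1.51130114e+00,  3.84155772e-05,
        1.27250286e+00, -1.15103730e-01]), 'qd': array([-0.00010723, -0.00152725, -0.00128748,  0.0009607 , -0.00026998,
        0.00028843]), 'joint_efforts': array([ 4.86158351e-04, -5.16359174e+01, -2.71405381e+01,  6.77359477e-02,
        2.75106670e-02, -2.83955370e-05]), 'tcp_pos': array([ 263.36240777, -538.43250022,  221.92106328]), 'orientation': array([ 9.74258187e-01,  2.25433660e-01, -7.21339890e-05, -8.03491635e-04]), 'ft_force': array([ 0.01333924, -0.69029171, -0.39281109]), 'wrist_torque': array([ 0.00454079, -0.03377232,  0.00117867]), 'grip_width': 0.9978840446879307}
```

View pics/top0b.png

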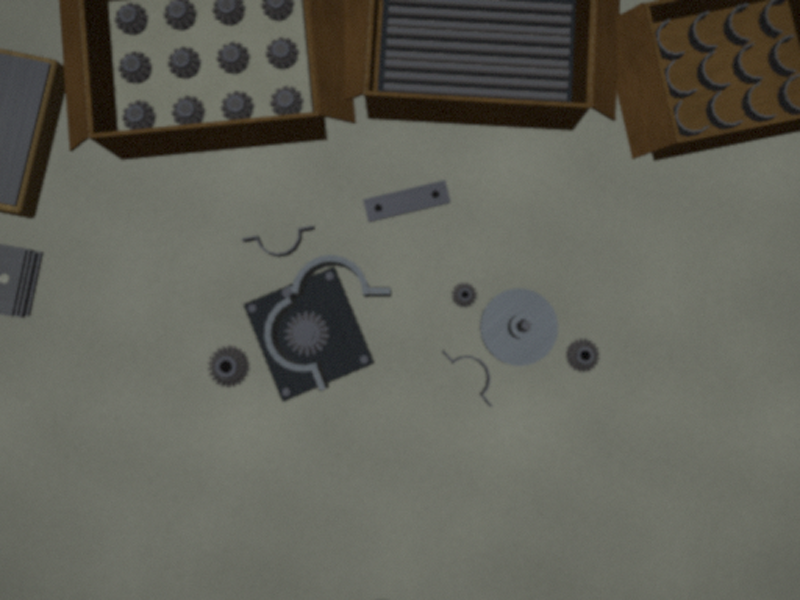

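View pics/scene0b.png

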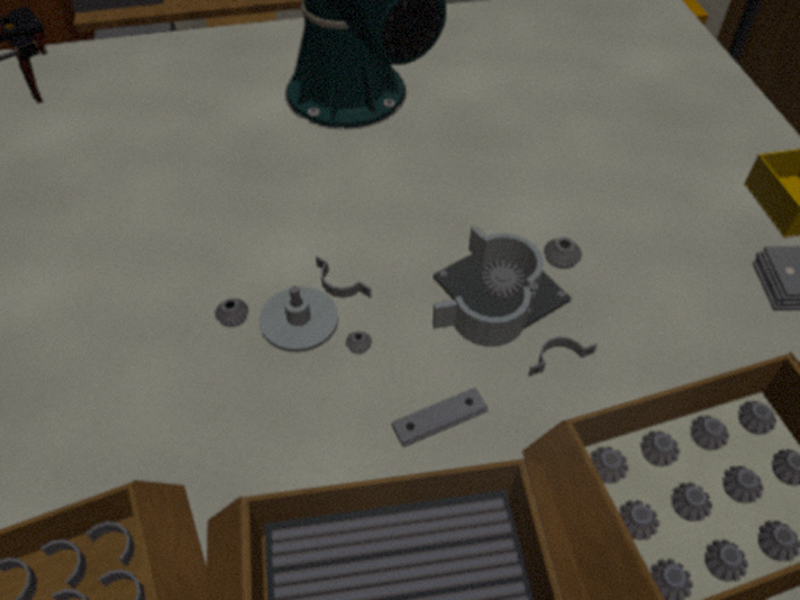

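Top view: the base plate has corners near (245,303), (333,268), (373,360) and (285,400), with the hinge near (290,292) and the open ear near (378,291). The covers' cap is centred near (518,327). Next I'll measure these properly.

```bash
python3 - <<'E'
from h import *
s=1.5625
c=r.camera_model("top"); im=cv2.imread("pics/top0.png"); g=cv2.cvtColor(cv2.GaussianBlur(im,(3,3),0),cv2.COLOR_BGR2GRAY)
q=[onz(c,u/s,v/s,12)[:2] for u,v in [(245,303),(333,268),(373,360),(285,400)]]
print("corners",np.round(q,1).tolist(),"mean",np.mean(q,0))
d=(q[0]+q[1]-q[2]-q[3]);print("long yaws",[np.degrees(np.arctan2(*(q[(i+1)%4]-q[i])[::-1])) for i in range(4)],[np.linalg.norm(q[(i+1)%4]-q[i]) for i in range(4)])
for n,u,v,z in [("hinge",291,291,72),("earTip",391,291,68),("earmid",377,292,68),("fixear",320,381,68),("gearA",228,366,30),("gearB",583,355,26),("gearC",464,294,20)]: print(n,np.round(onz(c,u/s,v/s,z)[:2],1))
# cap: brighter/bluish disc
x,y=int(518/s),int(327/s); w=g[y-32:y+33,x-32:x+33]
cs=cv2.HoughCircles(cv2.resize(w,None,fx=4,fy=4,interpolation=cv2.INTER_CUBIC),cv2.HOUGH_GRADIENT,1,200,param1=60,param2=20,minRadius=85,maxRadius=115)
print(cs); 
a,b,R=cs[0,0]; u=x-32+(a-1.5)/4; v=y-32+(b-1.5)/4; print("cap",u,v,onz(c,u,v,29))
print("cap by eye", onz(c,518.5/s,327/s,29), "tip", onz(c,523/s,326/s,90))
c2=r.camera_model("scene"); print("scene tip",onz(c2,296/s,290/s,90),"scene cap",onz(c2,299/s,318/s,27))
z=np.hstack([im[160:260,130:270],im[160:260,260:400]]);cv2.imwrite("pics/crop.png",cv2.resize(z,(800,286),interpolation=cv2.INTER_CUBIC))
E
```

```text
corners [[609.0, 249.1], [662.0, 116.1], [522.5, 55.1], [463.1, 187.0]] mean [564.13289518 151.85645993]
long yaws [np.float64(-68.24720579482208), np.float64(-156.39069830863954), np.float64(114.25656248058543), np.float64(23.039533167343706)] [np.float64(143.1685972399482), np.float64(152.28211907549402), np.float64(144.67945215996176), np.float64(158.5625050774972)]
hinge [622.2 170.6]
earTip [622.2  27. ]
earmid [620.8  47.2]
fixear [493.4 128.5]
gearA [514.4 269.1]
gearB [ 529.4 -258.1]
gearC [621.3 -82.2]
NoneTraceback (most recent call last):
  File "<stdin>", line 12, in <module>
TypeError: 'NoneType' object is not subscriptable
```

Call:
apply_moves(
  rows=[
    {"offset": [27,39,0],"spin": 0,"jaw": 0},
    {"offset": [54,78,0],"spin": 0,"jaw": 0},
    {"offset": [81,117,0],"spin": 0,"jaw": 0},
    {"offset": [108,156,0],"spin": 0,"jaw": 0},
    {"offset": [135,195,0],"spin": 0,"jaw": 0},
    {"offset": [162,234,0],"spin": 0,"jaw": 0},
    {"offset": [189,273,0],"spin": 0,"jaw": 0},
    {"offset": [216,312,0],"spin": 0,"jaw": 0},
    {"offset": [243,351,0],"spin": 0,"jaw": 0},
    {"offset": [270,390,0],"spin": 0,"jaw": 0},
    {"offset": [297,429,0],"spin": 0,"jaw": 0},
    {"offset": [324,468,0],"spin": 0,"jaw": 0},
    {"offset": [351,507,0],"spin": 0,"jaw": 0},
    {"offset": [378,546,0],"spin": 0,"jaw": 0},
    {"offset": [402,578,-40],"spin": 0,"jaw": 0},
    {"offset": [402,578,-80],"spin": 0,"jaw": 0},
    {"offset": [402,578,-80],"spin": 0,"jaw": 0},
  ],
)

```text
time: 1.8
tcp_pos: [660.7, 41.1, 135.3]
orientation: [0.974, 0.226, -0.006, -0.002]
ft_force: [-0.4, -0.0, -1.0]
grip_width: 0.004
```

```bash
python3 - <<'E'
from h import *
s=1.5625
o=r.observe();print(o["tcp_pos"],o["grip_width"])
c=r.camera_model("wrist");im=r.snapshot("wrist");cv2.imwrite("pics/w1.png",im)
print("ear top corners guess px",[proj(c,p) for p in [(621,27,68),(621,63,68),(621,176,72),(564,152,72)]])
c=r.camera_model("top")
print("cap by eye", onz(c,518.5/s,327/s,29), "tip", onz(c,523/s,326/s,90))
c2=r.camera_model("scene"); print("scene tip",onz(c2,296/s,290/s,90),"scene cap",onz(c2,299/s,318/s,27))
E
```

```text
[660.70386184  41.14326513 135.30677974] 0.0036132796384242038
ear top corners guess px [(np.float64(249.58348105489432), np.float64(255.5375692361371)), (np.float64(205.51249437835017), np.float64(236.0931487178871)), (np.float64(55.45368388187251), np.float64(171.8919026185823)), (np.float64(65.6004476525008), np.float64(252.04329358841738))]
cap by eye [ 571.17907278 -162.22091685   29.        ] tip [ 570.63078049 -159.19859353   90.        ]
scene tip [ 577.86393891 -159.53134519   90.        ] scene cap [ 578.57613231 -161.54841977   27.        ]
```

View pics/w1.png

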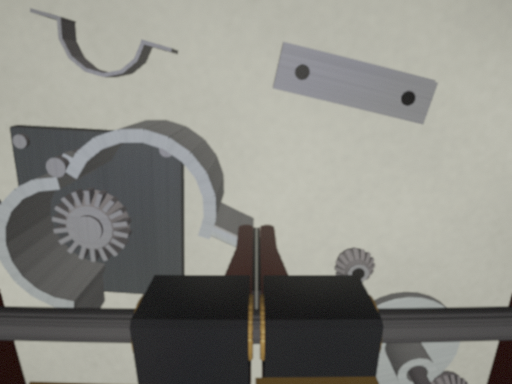

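Wrist view: the open ear has its outer tip corner near (253,218), inner tip corner near (238,244), and inner root near (203,236). The fixed half is at the left, with the hinge near (72,168).

```bash
python3 - <<'E'
from h import *
c=r.camera_model("wrist")
for n,u,v,z in [("tipout68bot?",253,218,68),("tipin",238,244,68),("rootin",203,236,68),("rootout",222,206,68),("hinge",72,170,72),("plateTL",13,126,12),("plateTR",184,131,12),("plateBR",184,294,12),("gear",91,228,38)]: print(n,np.round(onz(c,u,v,z)[:2],1))
print(np.array(c["cam_to_world"]).round(3).tolist())
E
```

```text
tipout68bot? [649.9  36.4]
tipin [626.1  37.3]
rootin [620.5  63.5]
rootout [648.4  60.6]
hinge [627.9 166. ]
plateTL [614.  248.9]
plateTR [674.3 113.8]
plateBR [526.4  52.9]
gear [569.9 150.3]
[[0.439, -0.858, -0.268, 735.574], [-0.898, -0.421, -0.125, 74.412], [-0.005, 0.296, -0.955, 298.007], [0.0, 0.0, 0.0, 1.0]]
```

```bash
python3 - <<'E'
from h import *
t=r.observe()["tcp_pos"]
for a in np.arange(1.25,-.06,-.1):
    th=np.radians(23.5)+a;R=np.array([[np.cos(th),-np.sin(th)],[np.sin(th),np.cos(th)]])
    p=np.array([625,176])+R@np.array([-130,-25.]);print(round(a,2),p.round(),(p-t[:2]).round())
E
```

```text
1.25 [662.  49.] [-1.  9.]
1.15 [649.  46.] [-14.   6.]
1.05 [635.  44.] [-27.   4.]
0.95 [622.  44.] [-40.   3.]
0.85 [609.  45.] [-53.   4.]
0.75 [596.  47.] [-66.   7.]
0.65 [583.  50.] [-79.  10.]
0.55 [571.  55.] [-91.  15.]
0.45 [559.  61.] [-103.   21.]
0.35 [548.  68.] [-114.   28.]
0.25 [538.  77.] [-124.   36.]
0.15 [528.  86.] [-134.   46.]
0.05 [520.  96.] [-143.   56.]
-0.05 [512. 107.] [-150.   67.]
```

Call:
apply_moves(
  rows=[
    {"offset": [14,4,0],"spin": 0,"jaw": 0},
    {"offset": [14,4,-40],"spin": 0,"jaw": 0},
    {"offset": [14,4,-80],"spin": 0,"jaw": 0},
    {"offset": [14,4,-108],"spin": 0,"jaw": 0},
    {"offset": [14,4,-108],"spin": 0,"jaw": 0},
  ],
)

```text
time: 2.35
tcp_pos: [673.7, 43.0, 28.9]
orientation: [0.974, 0.225, -0.007, -0.002]
ft_force: [-0.7, -0.1, -0.3]
grip_width: 0.004
```

Call:
apply_moves(
  rows=[
    {"offset": [-12,4,0],"spin": 0,"jaw": 0},
    {"offset": [-25,3,0],"spin": 0,"jaw": 0},
    {"offset": [-39,1,0],"spin": 0,"jaw": 0},
    {"offset": [-52,1,0],"spin": 0,"jaw": 0},
    {"offset": [-65,2,0],"spin": 0,"jaw": 0},
    {"offset": [-78,4,0],"spin": 0,"jaw": 0},
    {"offset": [-91,7,0],"spin": 0,"jaw": 0},
    {"offset": [-103,12,0],"spin": 0,"jaw": 0},
    {"offset": [-115,18,0],"spin": 0,"jaw": 0},
    {"offset": [-126,25,0],"spin": 0,"jaw": 0},
    {"offset": [-136,34,0],"spin": 0,"jaw": 0},
    {"offset": [-141,38,0],"spin": 0,"jaw": 0},
  ],
)

```text
time: 3.55
tcp_pos: [531.0, 82.0, 28.7]
orientation: [0.974, 0.226, -0.007, -0.003]
ft_force: [1.0, -0.8, 1.1]
grip_width: 0.003
```

```bash
python3 - <<'E'
from h import *
im=r.snapshot("top");z=np.hstack([im[150:270,130:270],im[150:270,260:400]]);cv2.imwrite("pics/crop1.png",cv2.resize(z,(800,343),interpolation=cv2.INTER_CUBIC))
o=r.observe();print(o["tcp_pos"],o["ft_force"])
E
```

```text
[530.40612741  82.30948864  28.61185557] [-1.79407962  0.93144437 -0.22294158]
```

View pics/crop1.png

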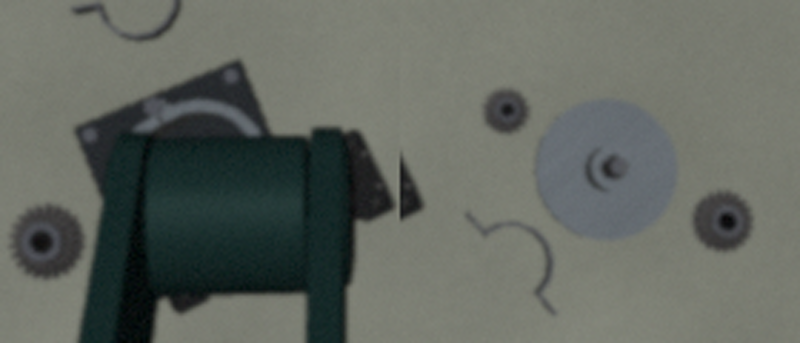

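The shell's arc has swung in near shut, with the arm hiding the ear. I'll keep pushing until it meets the stop.

Call:
apply_moves(
  rows=[
    {"offset": [-5,5,0],"spin": 0,"jaw": 0},
    {"offset": [-9,10,0],"spin": 0,"jaw": 0},
    {"offset": [-12,15,0],"spin": 0,"jaw": 0},
    {"offset": [-12,15,0],"spin": 0,"jaw": 0},
  ],
)

```text
time: 4.0
tcp_pos: [517.5, 97.9, 28.4]
orientation: [0.974, 0.226, -0.009, -0.003]
ft_force: [-0.7, -1.5, 0.3]
grip_width: 0.006
```

Call:
apply_moves(
  rows=[
    {"offset": [-1,3,0],"spin": 0,"jaw": 0},
    {"offset": [-2,6,0],"spin": 0,"jaw": 0},
    {"offset": [-3,8,0],"spin": 0,"jaw": 0},
    {"offset": [-3,8,0],"spin": 0,"jaw": 0},
  ],
)

```text
time: 4.4
tcp_pos: [514.3, 106.2, 28.3]
orientation: [0.974, 0.226, -0.009, -0.003]
ft_force: [0.2, -0.2, 0.7]
grip_width: 0.005
```

Call:
apply_moves(
  rows=[
    {"offset": [-1,2,0],"spin": 0,"jaw": 0},
    {"offset": [-2,4,0],"spin": 0,"jaw": 0},
    {"offset": [-2,5,0],"spin": 0,"jaw": 0},
    {"offset": [-2,5,0],"spin": 0,"jaw": 0},
  ],
)

```text
time: 4.8
tcp_pos: [512.8, 109.4, 28.4]
orientation: [0.974, 0.227, -0.009, -0.002]
ft_force: [0.6, -10.0, -0.3]
grip_width: 0.004
```

Call:
apply_moves(
  rows=[
    {"offset": [-1,3,0],"spin": 0,"jaw": 0},
    {"offset": [-1,3,0],"spin": 0,"jaw": 0},
    {"offset": [4,-10,0],"spin": 0,"jaw": 0},
    {"offset": [12,-28,0],"spin": 0,"jaw": 0},
    {"offset": [12,-28,40],"spin": 0,"jaw": 0},
    {"offset": [6,-28,90],"spin": 0,"jaw": 0.6},
    {"offset": [-10,-5,140],"spin": 0,"jaw": 0.6},
    {"offset": [-20,0,190],"spin": 0,"jaw": 0.6},
    {"offset": [-30,0,210],"spin": 0,"jaw": 0.6},
    {"offset": [-30,0,210],"spin": 0,"jaw": 0.6},
  ],
)

```text
time: 5.8
tcp_pos: [484.4, 110.3, 242.9]
orientation: [0.974, 0.227, -0.005, -0.001]
ft_force: [0.4, -0.1, 0.2]
grip_width: 0.419
```

```bash
python3 - <<'E'
from h import *
print(r.observe()["tcp_pos"]);c=r.camera_model("wrist");im=r.snapshot("wrist");cv2.imwrite("pics/w2.png",im)
np.save("w2c.npy",c,allow_pickle=True)
E
```

```text
[484.41132741 110.25502144 242.85164202]
```

View pics/w2.png

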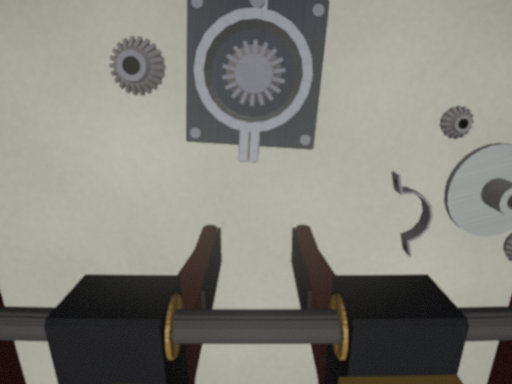

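Wrist view: the shell is shut. The ring is closed, with outer extents at columns 194–313 and rows 8–132, and the ears lie face to face at (249,145). The cap is at the right edge, near (490,190).

```bash
python3 - <<'E'
from h import *
c=np.load("w2c.npy",allow_pickle=True).item();im=cv2.imread("pics/w2.png")
g=cv2.cvtColor(im,cv2.COLOR_BGR2GRAY)
m=((g>125)&(np.arange(512)[None]>188)&(np.arange(512)[None]<318)&(np.arange(384)[:,None]<170)).astype(np.uint8)*255
cs,h=cv2.findContours(m,cv2.RETR_CCOMP,cv2.CHAIN_APPROX_NONE)
for k,h_ in zip(cs,h[0]):
    if cv2.contourArea(k)>1500 :
        e=cv2.fitEllipse(k); P=np.array([onz(c,*p[0],72)[:2] for p in k.astype(float)])
        A=np.c_[2*P,np.ones(len(P))];s=np.linalg.lstsq(A,(P**2).sum(1),rcond=None)[0]
        print(h_[3],e,"world",s[:2],"R",np.sqrt(s[2]+s[:2]@s[:2]))
for w in [(194,70),(313,70),(253,8),(253,132),(246,145),(250,160)]: print(w,onz(c,*w,72)[:2].round(1),g[int(w[1]),int(w[0])])
E
```

```text
-1 ((254.2683563232422, 93.32621765136719), (135.8186798095703, 170.85704040527344), 0.22386939823627472) world [544.61334466 142.72787313] R 66.6819575672399
76 ((252.8094024658203, 69.85557556152344), (100.17481231689453, 104.7472915649414), 179.08999633789062) world [565.51112702 153.71742548] R 46.35998267126955
(194, 70) [543.  203.4] 142
(313, 70) [591.6 104.4] 93
(253, 8) [614.2 177.3] 139
(253, 132) [515.6 129.1] 158
(246, 145) [501.1 129.7] 156
(250, 160) [489.3 119.6] 153
```

Call:
apply_moves(
  rows=[
    {"offset": [2,-48,0],"spin": 0,"jaw": 0.6},
    {"offset": [4,-96,0],"spin": 0,"jaw": 0.6},
    {"offset": [6,-144,0],"spin": 0,"jaw": 0.6},
    {"offset": [8,-192,0],"spin": 0,"jaw": 0.6},
    {"offset": [10,-240,0],"spin": 0,"jaw": 0.6},
    {"offset": [11,-285,0],"spin": 0,"jaw": 0.6},
    {"offset": [11,-308,0],"spin": 0,"jaw": 0.6},
    {"offset": [11,-308,0],"spin": 0,"jaw": 0.6},
    {"offset": [11,-308,0],"spin": 0,"jaw": 0.6},
  ],
)

```text
time: 6.75
tcp_pos: [494.0, -198.0, 238.6]
orientation: [0.974, 0.226, -0.007, -0.003]
ft_force: [0.5, 0.5, 0.1]
grip_width: 0.594
```

```bash
python3 - <<'E'
from h import *
print(r.observe()["tcp_pos"]);c=r.camera_model("wrist");im=r.snapshot("wrist");cv2.imwrite("pics/w3.png",im)
np.save("w3c.npy",c,allow_pickle=True)
E
```

```text
[ 494.02975509 -197.96337521  238.60074887]
```

View pics/w3.png

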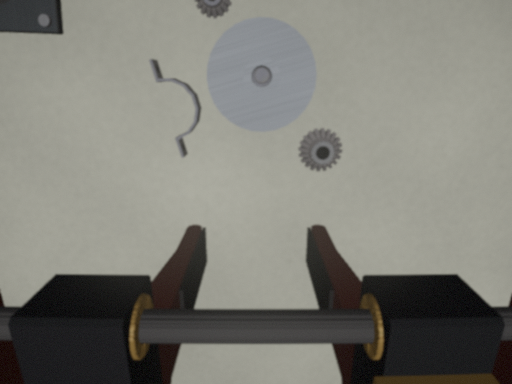

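Wrist view: the cap disc is centred near (262,74) with radius about 54, and the stem tip is at (262,75). gear_b is at (321,150) and clamp_b at left.

```bash
python3 - <<'E'
from h import *
c=np.load("w3c.npy",allow_pickle=True).item();im=cv2.imread("pics/w3.png")
print(im[75,240].tolist(),im[150,200].tolist(),im[75,262].tolist())
b=im[:,:,0].astype(int)-im[:,:,2]
b=cv2.GaussianBlur(b.astype(np.float32),(5,5),0)
m=np.uint8(b>(b[75,240]+b[150,230])/2)*255
cs,_=cv2.findContours(m,cv2.RETR_EXTERNAL,cv2.CHAIN_APPROX_NONE)
k=max(cs,key=cv2.contourArea);print(cv2.fitEllipse(k),cv2.contourArea(k))
def fit(P):
    A=np.c_[2*P,np.ones(len(P))];s=np.linalg.lstsq(A,(P**2).sum(1),rcond=None)[0];return s[:2],np.sqrt(s[2]+s[:2]@s[:2])
print(fit(np.array([onz(c,*p[0],28)[:2] for p in k.astype(float)])))
print("tip",onz(c,262,75.5,90))
t=cv2.HoughCircles(cv2.resize(cv2.cvtColor(im,cv2.COLOR_BGR2GRAY)[45:105,232:292],None,fx=4,fy=4,interpolation=cv2.INTER_CUBIC),cv2.HOUGH_GRADIENT,1,100,param1=60,param2=15,minRadius=25,maxRadius=70)
print(t)
if t is not None:
    a=t[0,0]/4; u,v=a[0]+231.6,a[1]+44.6; print(u,v,a[2],onz(c,u,v,90), onz(c,u+a[2],v,90))
E
```

```text
[150, 145, 141] [154, 165, 165] [126, 120, 119]
((78.94544982910156, 336.92523193359375), (109.36263275146484, 150.04580688476562), 107.91185760498047) 11196.0
(array([156.48979026, -90.08113529]), np.float64(96.89690306517817))
tip [ 574.65292024 -163.502096     90.        ]
[[[119.5 119.5  38.3]]]
261.475 74.475 9.575 [ 575.21347295 -162.71804298   90.        ] [ 578.85512688 -170.15216924   90.        ]
```

Call:
apply_moves(
  rows=[
    {"offset": [40,17,-20],"spin": 0,"jaw": 0.6},
    {"offset": [81,35,-50],"spin": 0,"jaw": 0.6},
    {"offset": [81,35,-90],"spin": 0,"jaw": 0.6},
    {"offset": [81,35,-130],"spin": 0,"jaw": 0.6},
    {"offset": [81,35,-160],"spin": 0,"jaw": 0.6},
    {"offset": [81,35,-174],"spin": 0,"jaw": 0.6},
    {"offset": [81,35,-174],"spin": 0,"jaw": 0.6},
    {"offset": [81,35,-174],"spin": 0,"jaw": 0.3},
    {"offset": [81,35,-174],"spin": 0,"jaw": 0.2},
    {"offset": [81,35,-174],"spin": 0,"jaw": 0.1},
    {"offset": [81,35,-174],"spin": 0,"jaw": 0},
    {"offset": [81,35,-174],"spin": 0,"jaw": 0},
    {"offset": [81,35,-174],"spin": 0,"jaw": 0},
    {"offset": [81,35,-174],"spin": 0,"jaw": 0},
  ],
)

```text
time: 8.2
tcp_pos: [575.2, -162.1, 65.5]
orientation: [0.974, 0.227, -0.007, -0.003]
ft_force: [-1.7, 2.2, 5.7]
grip_width: 0.15
```

Call:
apply_moves(
  rows=[
    {"offset": [0,0,5],"spin": 0,"jaw": 0},
    {"offset": [0,0,20],"spin": 0,"jaw": 0},
    {"offset": [0,0,45],"spin": 0,"jaw": 0},
    {"offset": [0,0,70],"spin": 0,"jaw": 0},
    {"offset": [0,0,90],"spin": 0,"jaw": 0},
    {"offset": [0,0,100],"spin": 0,"jaw": 0},
    {"offset": [0,0,100],"spin": 0,"jaw": 0},
    {"offset": [0,0,100],"spin": 0,"jaw": 0},
  ],
)

```text
time: 9.0
tcp_pos: [574.4, -161.8, 164.4]
orientation: [0.974, 0.227, -0.007, -0.003]
ft_force: [0.5, 0.5, -4.9]
grip_width: 0.152
```

Call:
apply_moves(
  rows=[
    {"offset": [0,10,0],"spin": 0,"jaw": 0},
    {"offset": [-1,30,0],"spin": 0,"jaw": 0},
    {"offset": [-2,60,0],"spin": 0,"jaw": 0},
    {"offset": [-3,90,0],"spin": 0,"jaw": 0},
    {"offset": [-4,120,0],"spin": 0,"jaw": 0},
    {"offset": [-5,150,0],"spin": 0,"jaw": 0},
    {"offset": [-6,180,0],"spin": 0,"jaw": 0},
    {"offset": [-7,210,0],"spin": 0,"jaw": 0},
    {"offset": [-8,240,0],"spin": 0,"jaw": 0},
    {"offset": [-9,270,0],"spin": 0,"jaw": 0},
    {"offset": [-10,295,0],"spin": 0,"jaw": 0},
    {"offset": [-10,310,0],"spin": 0,"jaw": 0},
    {"offset": [-10,316,0],"spin": 0,"jaw": 0},
    {"offset": [-10,316,0],"spin": 0,"jaw": 0},
    {"offset": [-10,316,0],"spin": 0,"jaw": 0},
  ],
)

```text
time: 10.5
tcp_pos: [564.3, 153.3, 164.1]
orientation: [0.974, 0.227, -0.008, -0.003]
ft_force: [-0.1, -0.6, -5.3]
grip_width: 0.151
```

```bash
python3 - <<'E'
from h import *
o=r.observe();print(o["tcp_pos"],o["grip_width"],o["ft_force"],o["wrist_torque"]);im=r.snapshot("wrist");cv2.imwrite("pics/w4.png",im)
s=r.snapshot("scene");cv2.imwrite("pics/s4.png",s)
a=cv2.resize(s[110:240,230:400],(400,306),interpolation=cv2.INTER_CUBIC);b=cv2.resize(im,(400,300))
cv2.imwrite("pics/m4.png",np.hstack([a,cv2.copyMakeBorder(b,0,6,0,0,cv2.BORDER_CONSTANT)]))
E
```

```text
[564.2992433  153.2856568  164.07391639] 0.15094989792887553 [-0.0880976  -0.55005413 -5.34519354] [-0.04743606 -0.07199025  0.01217069]
```

View pics/m4.png

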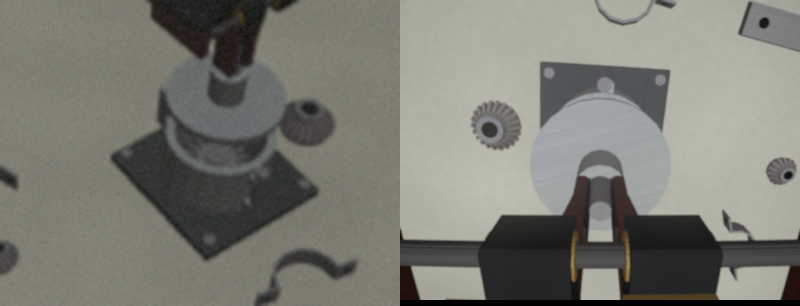

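Scene crop (left): the nested pair hangs level above the mouth. Wrist view (right): the stem tip is at about (256,269) full-size, between the fingers. I'll check its centring next.

```bash
python3 - <<'E'
from h import *
c=r.camera_model("wrist");im=cv2.imread("pics/w4.png")
print("tip",onz(c,256,269,188.6))
# cap rim fit: cap top at tip-61 => z 127.6
b=cv2.GaussianBlur(im,(3,3),0);g=cv2.cvtColor(b,cv2.COLOR_BGR2GRAY)
for cu in (proj(c,(564.3,153.3,127.6)),): print("expected cap centre px",cu)
th=np.linspace(0,2*np.pi,36,endpoint=False)
print([tuple(np.round(proj(c,(564.3+58*np.cos(t),153.3+58*np.sin(t),127.6)))) for t in np.radians([26,26+90,26-90,26+180])])
print("seen: left col",530-400,"right",671-400,"top",94,"x1.28 ->",130*1.28,271*1.28,94*1.28)
E
```

```text
tip [565.99488733 152.89042526 188.6       ]
expected cap centre px (np.float64(255.14339056752888), np.float64(219.42865895314895))
[(np.float64(255.0), np.float64(126.0)), (np.float64(163.0), np.float64(219.0)), (np.float64(348.0), np.float64(220.0)), (np.float64(255.0), np.float64(298.0))]
seen: left col 130 right 271 top 94 x1.28 -> 166.4 346.88 120.32000000000001
```

Call:
apply_moves(
  rows=[
    {"offset": [0,0,-6],"spin": 0,"jaw": 0},
    {"offset": [0,0,-12],"spin": 0,"jaw": 0},
    {"offset": [0,0,-18],"spin": 0,"jaw": 0},
    {"offset": [0,0,-22],"spin": 0,"jaw": 0},
    {"offset": [0,0,-25],"spin": 0,"jaw": 0},
    {"offset": [0,0,-28],"spin": 0,"jaw": 0},
    {"offset": [0,0,-31],"spin": 0,"jaw": 0},
    {"offset": [0,0,-31],"spin": 0,"jaw": 0},
  ],
)

```text
time: 11.4
tcp_pos: [564.2, 153.1, 132.9]
orientation: [0.974, 0.226, -0.008, -0.003]
ft_force: [0.0, -0.2, -6.2]
grip_width: 0.151
```

Call:
apply_moves(
  rows=[
    {"offset": [0,0,-3],"spin": 0,"jaw": 0},
    {"offset": [0,0,-6],"spin": 0,"jaw": 0},
    {"offset": [0,0,-8],"spin": 0,"jaw": 0},
    {"offset": [0,0,-9],"spin": 0,"jaw": 0},
    {"offset": [0,0,-10],"spin": 0,"jaw": 0},
    {"offset": [0,0,-10],"spin": 0,"jaw": 0},
  ],
)

```text
time: 12.0
tcp_pos: [564.3, 153.1, 122.9]
orientation: [0.974, 0.226, -0.008, -0.003]
ft_force: [-0.6, 0.1, -5.6]
grip_width: 0.15
```

Call:
apply_moves(
  rows=[
    {"offset": [0,0,-1],"spin": 0,"jaw": 0},
    {"offset": [0,0,-2],"spin": 0,"jaw": 0},
    {"offset": [0,0,-3],"spin": 0,"jaw": 0},
    {"offset": [0,0,-3],"spin": 0,"jaw": 0},
  ],
)

```text
time: 12.4
tcp_pos: [564.3, 153.3, 122.4]
orientation: [0.974, 0.226, -0.007, -0.003]
ft_force: [-6.9, 0.2, 13.9]
grip_width: 0.151
```

Call:
apply_moves(
  rows=[
    {"offset": [0,0,0],"spin": 0,"jaw": 0},
    {"offset": [0,0,0],"spin": 0,"jaw": 0.2},
    {"offset": [0,0,0],"spin": 0,"jaw": 0.4},
    {"offset": [0,0,1],"spin": 0,"jaw": 0.7},
    {"offset": [0,0,1],"spin": 0,"jaw": 0.7},
    {"offset": [0,0,1],"spin": 0,"jaw": 0.7},
    {"offset": [0,0,1],"spin": 0,"jaw": 0.7},
    {"offset": [0,0,1],"spin": 0,"jaw": 0.7},
    {"offset": [0,0,1],"spin": 0,"jaw": 0.7},
  ],
)

```text
time: 13.3
tcp_pos: [564.3, 153.3, 123.3]
orientation: [0.974, 0.226, -0.007, -0.003]
ft_force: [0.5, 0.3, -0.0]
grip_width: 0.701
```

```bash
python3 - <<'E'
from h import *
o=r.observe();print(o["tcp_pos"],o["grip_width"],o["ft_force"]);c=r.camera_model("wrist");im=r.snapshot("wrist");cv2.imwrite("pics/w5.png",im)
s=r.snapshot("scene");cv2.imwrite("pics/s5.png",s)
a=cv2.resize(s[110:240,230:400],(400,306),interpolation=cv2.INTER_CUBIC);b=cv2.resize(im,(400,300))
cv2.imwrite("pics/m5.png",np.hstack([a,cv2.copyMakeBorder(b,0,6,0,0,cv2.BORDER_CONSTANT)]))
print("tip px if at mouth",proj(c,(565.5,153.7,147)),"collar top",proj(c,(565.5,153.7,117)))
E
```

```text
[564.28089828 153.30130416 123.29043396] 0.7010654457190967 [ 0.45152306  0.34103991 -0.00074456]
tip px if at mouth (np.float64(254.60080734869075), np.float64(268.3427912158005)) collar top (np.float64(255.34779719870633), np.float64(239.10588332900966))
```

View pics/m5.png

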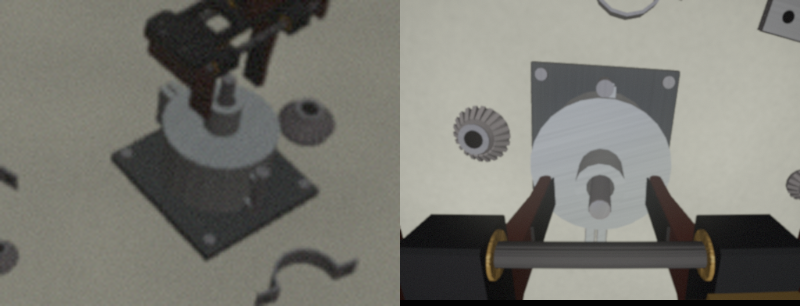

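The pair is seated level: the flange is on the rim, the stem tip is at (256,267) against an expected (255,268), and the ears are still closed. Next comes the collar grip.

Call:
apply_moves(
  rows=[
    {"offset": [0,0,-10],"spin": 0,"jaw": 0.7},
    {"offset": [0,0,-20],"spin": 0,"jaw": 0.7},
    {"offset": [0,0,-30],"spin": 0,"jaw": 0.7},
    {"offset": [0,0,-35],"spin": 0,"jaw": 0.7},
    {"offset": [0,0,-35],"spin": 0,"jaw": 0.6},
    {"offset": [0,0,-35],"spin": 0,"jaw": 0.5},
    {"offset": [0,0,-35],"spin": 0,"jaw": 0.45},
    {"offset": [0,0,-35],"spin": 0,"jaw": 0.4},
    {"offset": [0,0,-35],"spin": 0,"jaw": 0.3},
    {"offset": [0,0,-35],"spin": 0,"jaw": 0.2},
    {"offset": [0,0,-35],"spin": 0,"jaw": 0.2},
    {"offset": [0,0,-35],"spin": 0,"jaw": 0.2},
  ],
)

```text
time: 14.6
tcp_pos: [564.7, 153.4, 88.7]
orientation: [0.974, 0.226, -0.007, -0.003]
ft_force: [0.2, 0.0, 3.3]
grip_width: 0.413
```

Call:
apply_moves(
  rows=[
    {"offset": [0,0,0],"spin": 0,"jaw": 0},
    {"offset": [0,0,2],"spin": 0,"jaw": 0},
    {"offset": [0,0,6],"spin": 0,"jaw": 0},
    {"offset": [0,0,12],"spin": 0,"jaw": 0},
    {"offset": [0,0,20],"spin": 0,"jaw": 0},
    {"offset": [0,0,30],"spin": 0,"jaw": 0},
    {"offset": [0,0,40],"spin": 0,"jaw": 0},
    {"offset": [0,0,50],"spin": 0,"jaw": 0},
    {"offset": [0,0,60],"spin": 0,"jaw": 0},
    {"offset": [0,0,70],"spin": 0,"jaw": 0},
    {"offset": [0,0,80],"spin": 0,"jaw": 0},
    {"offset": [0,0,90],"spin": 0,"jaw": 0},
    {"offset": [0,0,98],"spin": 0,"jaw": 0},
    {"offset": [0,0,104],"spin": 0,"jaw": 0},
    {"offset": [0,0,106],"spin": 0,"jaw": 0},
    {"offset": [0,0,106],"spin": 0,"jaw": 0},
    {"offset": [0,0,106],"spin": 0,"jaw": 0},
    {"offset": [0,0,106],"spin": 0,"jaw": 0},
  ],
)

```text
time: 16.4
tcp_pos: [564.3, 153.3, 194.2]
orientation: [0.974, 0.226, -0.007, -0.003]
ft_force: [0.6, -0.1, -1.7]
grip_width: 0.413
```

```bash
python3 - <<'E'
from h import *
o=r.observe();print(o["tcp_pos"],o["grip_width"],o["ft_force"]);im=r.snapshot("wrist")
s=r.snapshot("scene");c=r.camera_model("scene")
print("expect tip px",proj(c,(565.5,153.7,147)),"crop",(np.array(proj(c,(565.5,153.7,147)))-[230,80])*400/170)
a=cv2.resize(s[80:240,230:400],(400,376),interpolation=cv2.INTER_CUBIC);b=cv2.resize(im,(400,300))
cv2.imwrite("pics/m6.png",np.hstack([a,cv2.copyMakeBorder(b,0,76,0,0,cv2.BORDER_CONSTANT)]))
E
```

```text
[564.31613629 153.31344485 194.19186737] 0.4129500782897502 [ 0.62440899 -0.10236264 -1.65407421]
expect tip px (np.float64(327.4776448222028), np.float64(143.30176255321336)) crop [229.35916429 148.94532365]
```

View pics/m6.png

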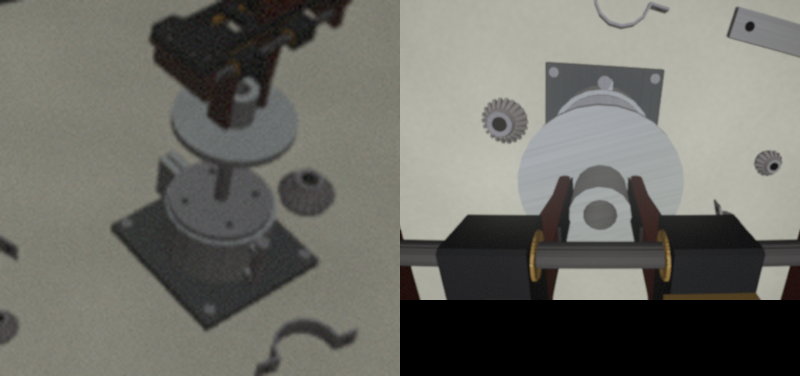

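The picture shows the outer cover held level by its collar, at about (238,115) in the crop. The inner cover is seated flat on the shut housing with its stem upright at (223,185).

```bash
python3 -c "
from workcell import r
print(r.sign_off())"
```

```text
the job is handed in; nothing more can be done
None
```

The job is done and handed in at about 16.5 s of robot time. The sign-off reports no verdict, so these are my own checks:

- **Housing:** I pushed the hinged half against its stop until the force reached about 10 N. The wrist camera then showed a closed ring with the ears face to face.
- **Nested pair:** I carried it by the stem and lowered it slowly. It seated at TCP z = 122.4 mm against a predicted 122.5 mm. After I let go, the stem tip lay within about 2 pixels of the measured mouth centre.
- **Outer cover:** I gripped it by the collar (opening about 36 mm) and lifted it straight up 106 mm. The wrist carries about 1.7 N, roughly the outer cover's weight alone. By calculation its skirt is about 31 mm above the stem tip.
- **Last picture:** It shows the outer cover level and the inner cover flat on the rim with its stem upright. No bystander touched or shifted in any picture, though I did not measure their positions.

One disagreement: my first x estimates for the housing and covers differed by 4 to 7 mm between cameras. I used the close wrist views instead, and the fit agreed with them. No check failed.

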